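Open the push-top sherd bin on the pottery painter's bench

TASK

Open the yellow-lidded bin on the painting bench: with the fingertips press down gently, once, on the ribbed black pad at the front of its lid until the catch lets go, then take the hand away and see that the lid springs up and stays standing open. Do not push the raised lid down again, leave the blue-lidded bin alone and shut, and leave the jar, the bowls and the brush pot where they stand.

Things in the scene. Friction and masses are not known exactly. Their poses are not given: they have to be found in the camera images.
- yellow_bin: Bench bin with the yellow lid, fixed to the bench: light grey box 146 (its x) x 126 (its y) mm, 168 mm high without the lid. Origin: centre of the underside; its front looks along its own -x (roughly to the robot), the lid's hinge is along its rear (+x) top edge, parallel to its y.
- yellow_lid (a joint): Yellow lid's hinge angle, rad. 0 shut and latched, -0.045 pressed to its firm stop, 1.30 open against its stop, held by a spring. Push-push catch: pressed at the pad past -0.04 (5 mm; about 3.5 N) and let up, the lid springs open in about 1 s, following the finger with up to 3 N. Pressed less it stays latched; press again. Pushing the open lid fully down latches it shut.
- yellow_pad: Press pad on the yellow lid: black with grey ribs, 26 (x) x 40 (y) mm, raised 3 mm, its middle 27 mm behind the lid's front edge and 52 mm in front of the bin's centre. Origin: centre of its underside, on the lid's flat top, 180 mm above the bench when shut (pad top 183 mm). Moves with the lid; when shut x points to the hinge, z up. The lid is a flat cap 152 x 134 mm.
- yellow_lid_hinge (a point): Middle of the yellow lid's hinge axis, 73 mm behind the bin's centre, 168 mm above the bench; the pad lies 125 mm from it, the front edge 152 mm. The open lid stands up to about 320 mm above the bench.
- blue_bin: The same bin with a blue lid, fixed to the bench, to be left shut. Origin and axes as for the yellow one.
- blue_lid (a joint): Hinge angle of the blue lid in rad, same meaning; must stay at 0.
- colour_jar: Turquoise jar with white cap, 54 mm across, 62 mm high, loose, standing beyond the bins. Origin: centre of its underside.
- bowl_pair: Two cream bowls with black decoration set mouth to mouth, 140 mm across, 105 mm high, loose, standing in a row with the two bins. Origin: centre of the underside.
- brush_pot: Blue ceramic pot 80 mm across, 85 mm high, with brushes standing up to about 205 mm, loose, standing beyond the bins. Origin: centre of the underside.

How it is judged:
By the outcome, as a careful person would: the job done as asked, in the order asked, and still so for the second after the job is handed in, with the robot touching nothing.
It also fails if it takes over 38 s, if anything falls off the work surface, if the arm or the gripper's body presses on something with over 40 N, if the wrist force passes 120 N, or if a joint passes its speed limit or range.

ROBOT

A 7-joint arm with a two-finger parallel gripper is mounted at the origin on the work surface. World frame = base frame: x ahead of the robot, y to its left, z up, the work surface at z = 0. Lengths are in m, angles in rad, forces in N, time in s.
With the tool pointing down it reaches from about 0.425 to 0.925 m from the base axis. Payload 6.8 kg.
Tool frame: the origin (TCP) lies midway between the tips of the shut fingers; the grasp point (between the pads) lies 19 mm behind it; z points along the fingers, y is the line along which they close (so a half turn about z gives the same grasp; the last joint's range is limited). The gripper opens to 85 mm and grips with 20 to 120 N. Pads are 22 mm wide; open, the fingers measure 114 mm over their backs; the gripper's body (76 mm by 85 mm) begins 54 mm behind the grasp point. The pads swing forward as they close: fully open they stand 13 mm farther back than shut.
Start: joints at [1.076, 0.477, 0.022, 1.555, -0.011, 1.109, -0.083], TCP at [0.255, -0.625, 0.231] pointing down, gripper open.
Joint ranges: [-2.96, 2.96], [-0.34, 2.1], [-1.41, 1.46], [0.24, 2.44], [-1.37, 4.51], [0.17, 1.92], [-2.96, 2.96]. Speed limits (rad/s): [2.39, 2.39, 3.14, 3.14, 3.14, 3.14, 3.14].

INTERFACE

Orientations are given as a unit quaternion [w, x, y, z].
In Python, from station import * gives the robot as it stands. The module is installed in compiled form; this text tells all that it offers.
- The arm moves only by the shell command python3 -m jog 'ROWS' [OPENING] [FORCE]. ROWS is JSON, a list of rows, each an object of numbers: "x", "y", "z": the shift along the tool's x, y, z in m; "ax", "ay", "az": the turn, a rotation vector about the tool's x, y, z in rad. In form: [{"x": .., "y": .., "z": .., "ax": .., "ay": .., "az": ..}, ...]. A call has 1 to 12 rows; each row is the pose to reach, as a shift and turn from the pose commanded when the call began, along the tool's axes at that moment; what a row does not reach only later rows make up. A row lasts 1/10 s, in which the tool goes at most 50 mm and 8.59 degrees, less where a joint would pass 70% of its speed; a pose out of reach is approached as far as the arm can. A call with a gripper value outside its range is refused whole. OPENING is the opening, from 0 (shut) to 1 (fully open), set as the call begins (- or left out, the last holds). The fingers move at their own pace and stop on an object; FORCE is the grip in N (left out, the last holds). Time passes only in rows, so rows that repeat a pose let the fingers close. It gives the time, the measured TCP pose, the force, the opening and the grip force at its end, in the units of the state.
- get_obs(): the state, without advancing time (a new reading comes with each control period).
- read_camera(name): name is "scene" or "top" or "wrist"; returns the picture (400x640x3 uint8, red, green, blue); there is no depth.
- camera_params(name): a dict with "K" (3x3 intrinsics, pixels), "D" ([k1, k2, p1, p2, k3] as OpenCV has them; the pictures are not rectified), "origin" and "attitude" of the camera in the world. Camera axes: x right, y up, looking along -z (the intrinsics and any distortion apply to the point x, -y, -z); pixel columns grow to the right and rows downward; lengths in m; the calibration is good to about 2 mm. A picture is of the moment at which its call begins: read the wrist's pose just before it. camera_params takes no time and is no camera call; for the wrist camera it gives the pose at the moment of the call.
- hand_in(): hands the job in; it is judged then, once.
The state is a dict: "t": time; "q": joint angles; "joint_vel": joint speeds; "joint_torque": joint torques, N m; "eef_pos": TCP position; "tool_rot": TCP orientation; "contact_force": force on the tool from outside, world axes, zero at the start; "torque": the same for the moment, N m; "gripper_width": opening from 0.0 (shut) to 1.0 (fully open); "grasp_force": force on a finger pad.
Only numpy, scipy, OpenCV 4.12 (cv2) and the standard library are available. Lean on these libraries where they do the work, as an engineer would, in place of code of your own. Each camera call takes 0.05 s, during which the arm holds its last target. There are 200 camera calls.

## Working session

There is one attempt and no reset: what is moved stays moved. The work goes in short steps, Python scripts to look and compute and a shell command to move; the robot and the scene stay as the last step left them, time stands still between calls to the robot, and variables do not carry over. Pictures are saved under pics/ and viewed, at most 10 in all, crops included, and the job is handed in when it is done.

```bash
mkdir -p pics; cat > h.py <<'E'
import numpy as np, cv2
from station import *
from scipy.spatial.transform import Rotation as R
def att(a):
    a=np.array(a,float)
    return a if a.shape==(3,3) else R.from_quat(a[[1,2,3,0]]).as_matrix()
def ray(P,uv):
    n=cv2.undistortPoints(np.array([[uv]],float),np.array(P["K"]),np.array(P["D"]))[0,0]
    return np.array(P["origin"]),att(P["attitude"])@np.array([n[0],-n[1],-1])
def onz(P,uv,z):
    o,d=ray(P,uv); return o+d*(z-o[2])/d[2]
def proj(P,X):
    c=att(P["attitude"]).T@(np.array(X)-np.array(P["origin"]))
    c=c*[1,-1,-1]
    return cv2.projectPoints(c.reshape(1,1,3),np.zeros(3),np.zeros(3),np.array(P["K"]),np.array(P["D"]))[0].ravel()
E
python3 - <<'E'
from h import *
for n in("top","scene"):
    im=read_camera(n); cv2.imwrite(f"pics/{n}0.png",im[:,:,::-1]); P=camera_params(n); print(n,P)
print(get_obs())
E
```

```text
top {'K': array([[469.40703082,   0.        , 312.95546268],
       [  0.        , 469.40703082, 202.80849928],
       [  0.        ,   0.        ,   1.        ]]), 'D': array([0.00448069, 0.        , 0.        , 0.        , 0.        ]), 'origin': array([0.4334441 , 0.01136243, 1.39533075]), 'attitude': array([-0.69968359, -0.04712352,  0.03837066,  0.71186371])}
scene {'K': array([[504.63112924,   0.        , 316.18548241],
       [  0.        , 504.63112924, 189.43290107],
       [  0.        ,   0.        ,   1.        ]]), 'D': array([0.03087232, 0.        , 0.        , 0.        , 0.        ]), 'origin': array([1.26012712, 0.88141645, 1.107039  ]), 'attitude': array([0.27842569, 0.13323146, 0.38831926, 0.86829526])}
{'t': 0.1, 'q': array([ 1.07589071,  0.47773999,  0.02233589,  1.55632797, -0.01151459,
        1.10930598, -0.08310766]), 'joint_vel': array([ 0.0009156 , -0.00197719, -0.000353  , -0.00401559, -0.00155259,
        0.00094564, -0.0008767 ]), 'joint_torque': array([ 3.72982773e-03, -5.97761321e+01,  1.61334302e+00, -2.81957728e+01,
        1.28129238e-02,  5.03447140e-03,  1.53069305e-05]), 'eef_pos': array([ 0.25443158, -0.62464388,  0.23041807]), 'tool_rot': array([-7.99625518e-04,  9.81354400e-01,  1.92205249e-01, -2.09907481e-04]), 'contact_force': array([-0.16075403, -0.23165166,  0.02529246]), 'torque': array([-0.0539224 , -0.0211903 ,  0.01401576]), 'grasp_force': 0.0, 'gripper_width': 1.0021958562903504}
```

View pics/top0.png

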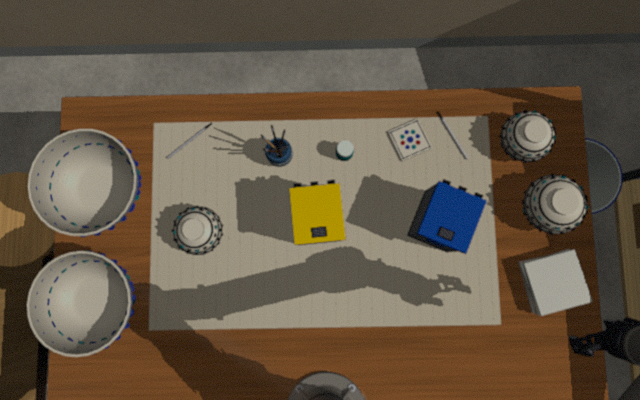

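View pics/scene0.png

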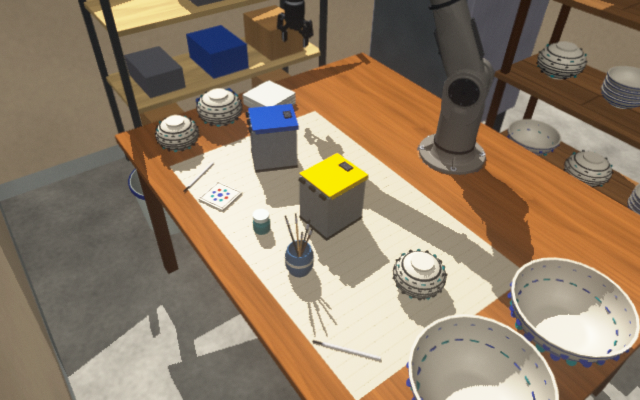

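The top view shows the yellow lid centred near (317,212), with its pad at (319,232) on the robot side and its hinges at the far edge. The blue bin is at (448,217), the jar at (345,150), the pot at (278,152) and the bowls at (198,230). The arm comes in from the lower right. Next I'll measure the lid and pad.

```bash
python3 - <<'E'
from h import *
for n in("top","scene"):
    im=cv2.cvtColor(cv2.imread(f"pics/{n}0.png"),cv2.COLOR_BGR2HSV); P=camera_params(n)
    m=cv2.inRange(im,(22,150,90),(35,255,255))
    c=max(cv2.findContours(m,0,2)[0],key=cv2.contourArea)
    hull=cv2.convexHull(c); f=np.zeros_like(m); cv2.fillConvexPoly(f,hull,255)
    d=cv2.inRange(im,(0,0,0),(180,255,110))&cv2.erode(f,np.ones((3,3)))&~m
    k=max(cv2.findContours(d,0,2)[0],key=cv2.contourArea)
    pr=cv2.minAreaRect(k); M=cv2.moments(k)
    pc=np.array(pr[0]); print(n,"pad px",pr,cv2.contourArea(k),"world",onz(P,pc,.183))
    print([onz(P,p,.183).round(4).tolist() for p in cv2.boxPoints(pr)])
    ap=cv2.approxPolyDP(hull,4,True)[:,0]; print(ap.tolist())
    W=np.array([onz(P,p,.18)[:2] for p in ap.astype(float)])
    print(W.round(4).tolist(), [round(float(x),4) for x in np.linalg.norm(W-np.roll(W,-1,0),axis=1)])
    if n=="top":
        W2=np.array([onz(P,p,.18)[:2] for p in hull[:,0].astype(float)],np.float32); print(cv2.minAreaRect(W2*1000))
E
```

```text
top pad px ((318.5, 231.5), (9.0, 15.0), 90.0) 114.0 world [0.50608329 0.01209144 0.183     ]
[[0.5181, 0.0313, 0.183], [0.5174, -0.0075, 0.183], [0.4941, -0.007, 0.183], [0.4948, 0.0316, 0.183]]
[[339, 184], [344, 239], [295, 244], [289, 188]]
[[0.6297, -0.0438], [0.4858, -0.0534], [0.475, 0.0733], [0.6215, 0.0873]] [0.1443, 0.1272, 0.1472, 0.1314]
((553.8612060546875, 16.237049102783203), (149.7640838623047, 132.71104431152344), 4.714114665985107)
scene pad px ((345.3986511230469, 166.1418914794922), (11.276021003723145, 5.114895820617676), 35.53767776489258) 41.0 world [0.50617506 0.01073627 0.183     ]
[[0.5173, -0.0038, 0.183], [0.498, -0.0143, 0.183], [0.4951, 0.0252, 0.183], [0.5141, 0.0351, 0.183]]
[[338, 153], [367, 177], [332, 199], [299, 173]]
[[0.4828, -0.0544], [0.4838, 0.082], [0.622, 0.0985], [0.6329, -0.0439]] [0.1364, 0.1392, 0.1427, 0.1504]
```

The two views agree on the pad at (0.506, 0.012, 0.183) to within 2 mm. Its x offset from the lid centre and the lid size also fit, with a yaw of about 4.7°. I'll close the fingers and travel at a safe height, turning +0.305 about tool z.

```bash
python3 -m jog '[{"z":-0.03},{"x":0.02,"y":-0.02,"z":-0.06},{"x":0.05,"y":-0.05,"z":-0.07,"az":0.03},{"x":0.08,"y":-0.08,"z":-0.07,"az":0.06},{"x":0.11,"y":-0.11,"z":-0.07,"az":0.1},{"x":0.14,"y":-0.14,"z":-0.07,"az":0.14},{"x":0.17,"y":-0.17,"z":-0.07,"az":0.18},{"x":0.2,"y":-0.2,"z":-0.07,"az":0.21},{"x":0.23,"y":-0.235,"z":-0.07,"az":0.24},{"x":0.26,"y":-0.265,"z":-0.07,"az":0.27},{"x":0.28,"y":-0.29,"z":-0.07,"az":0.3},{"x":0.3,"y":-0.31,"z":-0.07,"az":0.305}]' 0 20
python3 - <<'E'
from h import *
o=get_obs(); q=np.array(o["tool_rot"]); M=att(q); print(o["t"],o["eef_pos"],M.round(3).tolist(),o["contact_force"])
print("shift to above pad",M.T@(np.array([.506,.012,.235])-o["eef_pos"]), "yaw",np.degrees(np.arctan2(M[1,0],M[0,0])))
E
```

```text
0.1 [ 0.25443158 -0.62464388  0.23041807] [[0.926, 0.377, -0.001], [0.377, -0.926, 0.001], [-0.0, -0.002, -1.0]] [-0.16075403 -0.23165166  0.02529246]
shift to above pad [ 0.47315023 -0.49470941 -0.0038151 ] yaw 22.163028793057872validation failed for argument at $[0]...
```

```bash
python3 -m jog '[{"x":0,"y":0,"z":-0.03,"ax":0,"ay":0,"az":0},{"x":0.02,"y":-0.02,"z":-0.06,"ax":0,"ay":0,"az":0},{"x":0.05,"y":-0.05,"z":-0.07,"ax":0,"ay":0,"az":0.03},{"x":0.08,"y":-0.08,"z":-0.07,"ax":0,"ay":0,"az":0.06},{"x":0.11,"y":-0.11,"z":-0.07,"ax":0,"ay":0,"az":0.1},{"x":0.14,"y":-0.14,"z":-0.07,"ax":0,"ay":0,"az":0.14},{"x":0.17,"y":-0.17,"z":-0.07,"ax":0,"ay":0,"az":0.18},{"x":0.2,"y":-0.2,"z":-0.07,"ax":0,"ay":0,"az":0.21},{"x":0.23,"y":-0.235,"z":-0.07,"ax":0,"ay":0,"az":0.24},{"x":0.26,"y":-0.265,"z":-0.07,"ax":0,"ay":0,"az":0.27},{"x":0.28,"y":-0.29,"z":-0.07,"ax":0,"ay":0,"az":0.3},{"x":0.3,"y":-0.31,"z":-0.07,"ax":0,"ay":0,"az":0.305}]' 0 20
python3 - <<'E'
from h import *
o=get_obs(); q=np.array(o["tool_rot"]); M=att(q); print(o["t"],o["eef_pos"],M.round(3).tolist(),o["contact_force"])
print("shift to above pad",M.T@(np.array([.506,.012,.235])-o["eef_pos"]), "yaw",np.degrees(np.arctan2(M[1,0],M[0,0])))
E
```

```text
t: 1.3
eef_pos: [0.4156, -0.2227, 0.3011]
tool_rot: [-0.0, 0.999, 0.041, -0.0]
contact_force: [0.6, 0.0, 0.9]
gripper_width: -0.002
grasp_force: 0.0
1.3 [ 0.41556529 -0.22267957  0.30112489] [[0.997, 0.082, -0.001], [0.082, -0.997, 0.0], [-0.001, -0.0, -1.0]] [0.6257655  0.02642066 0.85024901]
shift to above pad [ 0.10948633 -0.2264178   0.06612989] yaw 4.723283754451615
```

```bash
python3 -m jog '[{"x":0.02,"y":-0.035,"z":0,"ax":0,"ay":0,"az":0},{"x":0.04,"y":-0.075,"z":0,"ax":0,"ay":0,"az":0},{"x":0.06,"y":-0.115,"z":0,"ax":0,"ay":0,"az":0},{"x":0.08,"y":-0.155,"z":0.01,"ax":0,"ay":0,"az":0},{"x":0.1,"y":-0.19,"z":0.03,"ax":0,"ay":0,"az":0},{"x":0.109,"y":-0.215,"z":0.05,"ax":0,"ay":0,"az":0},{"x":0.109,"y":-0.226,"z":0.066,"ax":0,"ay":0,"az":0},{"x":0.109,"y":-0.226,"z":0.066,"ax":0,"ay":0,"az":0},{"x":0.109,"y":-0.226,"z":0.066,"ax":0,"ay":0,"az":0}]'
python3 - <<'E'
from h import *
o=get_obs(); M=att(o["tool_rot"]); print(o["t"],o["eef_pos"],M[:,2],o["contact_force"])
print("shift to pad",M.T@(np.array([.506,.012,.183])-o["eef_pos"]))
w=camera_params("wrist"); a=read_camera("wrist"); b=read_camera("scene")
print("pad px wrist",proj(w,[.506,.012,.183]),"tcp px",proj(w,o["eef_pos"]), "scene tcp",proj(camera_params("scene"),o["eef_pos"]))
cv2.imwrite("pics/w1.png",np.vstack([a,cv2.resize(b[80:240,230:486],(640,400))])[::,:,::-1][0:800])
im=cv2.imread("pics/w1.png"); cv2.imwrite("pics/w1.png",cv2.resize(im,(480,600)))
E
```

```text
t: 2.2
eef_pos: [0.5055, 0.0086, 0.2353]
tool_rot: [0.0, 0.999, 0.041, -0.0]
contact_force: [-0.0, 0.0, 0.4]
gripper_width: 0.0
grasp_force: 0.0
2.2 [0.50550534 0.00862748 0.23531304] [-8.64230954e-04 -4.16752478e-04 -9.99999540e-01] [-0.00922508  0.03472063  0.38959315]
shift to pad [ 0.00081492 -0.00333898  0.05231118]
pad px wrist [316.70972794 218.45151091] tcp px [321.41537768 257.59861569] scene tcp [346.1077329  151.38068265]
```

View pics/w1.png

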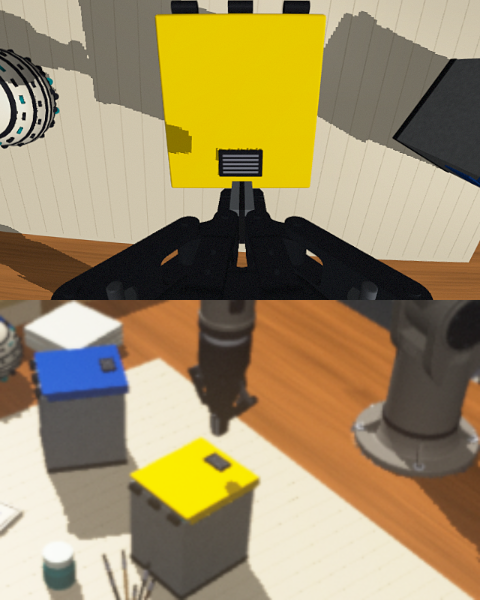

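The wrist picture shows the ribbed pad at about (321,217), against a predicted (317,218), so the TCP lies within 2 mm of the pad centre line. I'll descend to about 4 mm above it.

```bash
python3 -m jog '[{"x":0,"y":-0.001,"z":0.015,"ax":0,"ay":0,"az":0},{"x":0.001,"y":-0.001,"z":0.03,"ax":0,"ay":0,"az":0},{"x":0.001,"y":-0.001,"z":0.042,"ax":0,"ay":0,"az":0},{"x":0.001,"y":-0.001,"z":0.048,"ax":0,"ay":0,"az":0},{"x":0.001,"y":-0.001,"z":0.048,"ax":0,"ay":0,"az":0},{"x":0.001,"y":-0.001,"z":0.048,"ax":0,"ay":0,"az":0}]'
python3 -m jog '[{"x":0,"y":0,"z":0.001,"ax":0,"ay":0,"az":0},{"x":0,"y":0,"z":0.002,"ax":0,"ay":0,"az":0},{"x":0,"y":0,"z":0.003,"ax":0,"ay":0,"az":0},{"x":0,"y":0,"z":0.004,"ax":0,"ay":0,"az":0},{"x":0,"y":0,"z":0.005,"ax":0,"ay":0,"az":0},{"x":0,"y":0,"z":0.005,"ax":0,"ay":0,"az":0},{"x":0,"y":0,"z":0.005,"ax":0,"ay":0,"az":0}]'
```

```text
t: 2.9
eef_pos: [0.507, 0.0102, 0.1878]
tool_rot: [0.0, 0.999, 0.041, 0.0]
contact_force: [0.2, 0.0, 1.2]
gripper_width: -0.001
grasp_force: 0.0
t: 3.6
eef_pos: [0.5066, 0.0103, 0.1825]
tool_rot: [0.0, 0.999, 0.041, -0.0]
contact_force: [-2.2, 0.2, 3.6]
gripper_width: -0.003
grasp_force: 1.6
```

```bash
python3 -m jog '[{"x":0,"y":0,"z":0.001,"ax":0,"ay":0,"az":0},{"x":0,"y":0,"z":0.002,"ax":0,"ay":0,"az":0},{"x":0,"y":0,"z":0.003,"ax":0,"ay":0,"az":0},{"x":0,"y":0,"z":0.004,"ax":0,"ay":0,"az":0},{"x":0,"y":0,"z":0.004,"ax":0,"ay":0,"az":0}]'
python3 -m jog '[{"x":0,"y":0,"z":0.001,"ax":0,"ay":0,"az":0},{"x":0,"y":0,"z":0.001,"ax":0,"ay":0,"az":0},{"x":0,"y":0,"z":0.001,"ax":0,"ay":0,"az":0}]'
```

```text
t: 4.1
eef_pos: [0.5063, 0.0103, 0.178]
tool_rot: [0.0, 0.999, 0.041, -0.0]
contact_force: [-2.9, 0.7, 2.8]
gripper_width: -0.002
grasp_force: 1.7
t: 4.4
eef_pos: [0.5065, 0.0103, 0.1775]
tool_rot: [0.0, 0.999, 0.041, -0.0]
contact_force: [-3.3, 0.2, 5.7]
gripper_width: 0.001
grasp_force: 3.2
```

```bash
python3 -m jog '[{"x":0,"y":0,"z":0.001,"ax":0,"ay":0,"az":0},{"x":0,"y":0,"z":0.001,"ax":0,"ay":0,"az":0},{"x":0,"y":0,"z":0.001,"ax":0,"ay":0,"az":0}]'
```

```text
t: 4.7
eef_pos: [0.5065, 0.0103, 0.1771]
tool_rot: [0.0, 0.999, 0.041, -0.0]
contact_force: [-6.4, -0.5, 11.9]
gripper_width: -0.001
grasp_force: 6.1
```

The force has risen to 12 N with no further travel, so the lid is at its firm stop. Now a quick retreat, up first and then back toward the robot.

```bash
python3 -m jog '[{"x":0,"y":0,"z":-0.02,"ax":0,"ay":0,"az":0},{"x":-0.01,"y":0,"z":-0.065,"ax":0,"ay":0,"az":0},{"x":-0.03,"y":0,"z":-0.105,"ax":0,"ay":0,"az":0},{"x":-0.05,"y":0,"z":-0.145,"ax":0,"ay":0,"az":0},{"x":-0.065,"y":0,"z":-0.175,"ax":0,"ay":0,"az":0},{"x":-0.07,"y":0,"z":-0.2,"ax":0,"ay":0,"az":0},{"x":-0.07,"y":0,"z":-0.22,"ax":0,"ay":0,"az":0},{"x":-0.07,"y":0,"z":-0.22,"ax":0,"ay":0,"az":0},{"x":-0.07,"y":0,"z":-0.22,"ax":0,"ay":0,"az":0},{"x":-0.07,"y":0,"z":-0.22,"ax":0,"ay":0,"az":0},{"x":-0.07,"y":0,"z":-0.22,"ax":0,"ay":0,"az":0},{"x":-0.07,"y":0,"z":-0.22,"ax":0,"ay":0,"az":0}]'
python3 - <<'E'
from h import *
a=read_camera("wrist"); b=read_camera("scene")
im=np.vstack([a,b])[:,:,::-1]; cv2.imwrite("pics/w2.png",cv2.resize(im,(480,600)))
E
```

```text
t: 5.9
eef_pos: [0.4367, 0.0046, 0.3954]
tool_rot: [-0.0, 0.999, 0.041, -0.001]
contact_force: [-0.4, -0.2, -0.3]
gripper_width: 0.002
grasp_force: 0.0
```

View pics/w2.png

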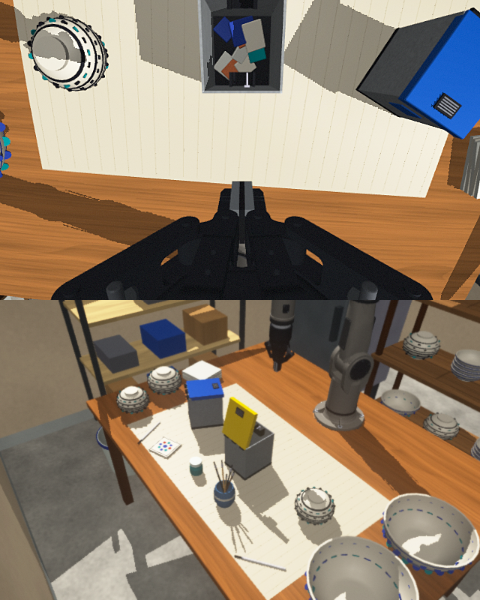

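The lid stands open: the wrist view looks into the box around (240,45), and the scene view shows the yellow lid upright at (240,422). The blue lid is shut and the other objects haven't moved. I'll wait a moment, check that the lid hasn't moved, and hand in.

```bash
python3 -m jog '[{"x":0,"y":0,"z":0,"ax":0,"ay":0,"az":0},{"x":0,"y":0,"z":0,"ax":0,"ay":0,"az":0},{"x":0,"y":0,"z":0,"ax":0,"ay":0,"az":0},{"x":0,"y":0,"z":0,"ax":0,"ay":0,"az":0},{"x":0,"y":0,"z":0,"ax":0,"ay":0,"az":0},{"x":0,"y":0,"z":0,"ax":0,"ay":0,"az":0},{"x":0,"y":0,"z":0,"ax":0,"ay":0,"az":0},{"x":0,"y":0,"z":0,"ax":0,"ay":0,"az":0}]'
python3 - <<'E'
from h import *
b=read_camera("scene"); h=cv2.cvtColor(b,cv2.COLOR_RGB2HSV); m=cv2.inRange(h,(22,150,90),(35,255,255))
k=cv2.boundingRect(m); print(k)
P=camera_params("scene")
c,s=np.cos(np.radians(4.7)),np.sin(np.radians(4.7)); H=np.array([.554+.073*c,.016+.073*s,.168])
for a in (1.3,1.0): print(a,proj(P,H+[-.152*np.cos(a)*c,-.152*np.cos(a)*s,.152*np.sin(a)]))
if k[1]<140 and k[3]>50: print(hand_in())
E
```

```text
t: 6.8
eef_pos: [0.4369, 0.0046, 0.3963]
tool_rot: [0.0, 0.999, 0.041, 0.0]
contact_force: [0.2, -0.4, 0.2]
gripper_width: -0.005
grasp_force: 0.0
(296, 129, 47, 71)
1.3 [326.34456574 140.02431738]
1.0 [337.52664316 139.85840308]
the job is handed in; nothing more can be done
None
```

The yellow-lidded bin is open: one press on its pad released the catch, the lid sprang up and was still standing open about 2 s after the press, and I handed the job in at about 7 s with the robot touching nothing. In the last picture I viewed, about 1 s before that, the blue bin was shut and the jar, bowls and brush pot stood where they were.

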